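# Level the sagging zinc shelf and keep the spirit level pressed on it

## Robot

A 7-joint arm with a two-finger parallel gripper is mounted at the origin on the work surface. World frame = base frame: x ahead of the robot, y to its left, z up, the work surface at z = 0. Lengths are in mm, angles in rad, forces in N, time in s.
With the tool pointing down it reaches from about 425 to 950 mm from the base axis. Payload 4.7 kg.
Tool frame: the origin (TCP) lies between the finger pads; the fingertips stand ahead of it and the grasp point (between the pads) lies 5 mm behind it (env.tip_extent is the z of the fingertips in the tool frame, in mm); z points along the fingers, y is the line along which they close (so a half turn about z gives the same grasp; the last joint's range is limited). The gripper opens to 85 mm and grips with 20 to 120 N. Pads are 22 mm wide; open, the fingers measure 114 mm over their backs; the gripper's body (76 mm by 85 mm) begins 54 mm behind the grasp point. The pads swing forward as they close: fully open they stand 13 mm farther back than shut.
Start: joints at [1.297, 0.469, -0.049, 1.532, 0.024, 1.141, -0.082], TCP at [163.64, -654.881, 245.335] pointing down, gripper open.
Joint ranges: [-2.59, 2.59], [-0.33, 1.99], [-1.39, 1.29], [0.1, 2.45], [-1.04, 4.18], [0.21, 1.99], [-2.66, 2.66]. Speed limits (rad/s): [2.57, 2.57, 3.14, 3.14, 3.14, 3.14, 3.14].

## Interface

Orientations are given as a unit quaternion [w, x, y, z].
In Python, from plant import env, viewer, sign_off gives the robot as it stands.
- The arm moves only by the tool drive_tool, never from a script. Its argument "series" is a list of rows, each a list of 2 entries, a list of its own where there are three numbers: the shift along the world's x, y, z in m, then the turn about the world's z in degrees. In form: [[[x, y, z], yaw], ...]. A call has 1 to 10 rows; each row is the pose to reach, as a shift and turn from the pose commanded when the call began; what a row does not reach only later rows make up. A row lasts 1/10 s, in which the tool goes at most 50 mm and 8.59 degrees, less where a joint would pass 70% of its speed; a pose out of reach is approached as far as the arm can. A call with a gripper value outside its range is refused whole. "fingers" is the opening, from 0 (shut) to 1 (fully open), set as the call begins (left out, the last holds). The fingers move at their own pace and stop on an object; "squeeze" is the grip in N (left out, the last holds). Time passes only in rows, so rows that repeat a pose let the fingers close. It gives the time, the measured TCP pose, the force, the opening and the grip force at its end, in the units of the state.
- env.get_obs(): the state, without advancing time (a new reading comes with each control period).
- viewer.snapshot(name): name is "scene" or "top"; returns a dict with "image" (400x640x3 uint8, red, green, blue), "camera_matrix" (3x3 intrinsics, pixels), "k1" (the pictures are not rectified: a ray, as slopes to the right and down, at radius r is drawn at 1 + k1 r^2 times it, then the intrinsics apply), "cam_to_world" (4x4, takes a point from camera to world coordinates). Camera axes: x right, y up, looking along -z (the intrinsics and any distortion apply to the point x, -y, -z); pixel columns grow to the right and rows downward; lengths in mm; the calibration is good to about 2 mm. A picture is of the moment at which its call begins. There is no depth.
- sign_off(): hands the job in; it is judged then, once.
The state is a dict: "time": time; "qpos": joint angles; "joint_vel": joint speeds; "joint_torque": joint torques, N m; "tcp_pos": TCP position; "orientation": TCP orientation; "wrist_force": force on the tool from outside, world axes, zero at the start; "wrist_torque": the same for the moment, N m; "opening": finger opening in mm; "grasp_force": force on a finger pad.
Only numpy, scipy, OpenCV 4.12 (cv2) and the standard library are available. Lean on these libraries where they do the work, as an engineer would, in place of code of your own. Each camera call takes 0.05 s, during which the arm holds its last target. There are 200 camera calls.

## Task

The knob end of the zinc shelf has sagged. Lay the spirit level flat and lengthwise on the shelf and let go of it, then turn the levelling foot's knob until the bubble is centred between its two marks, and finally push down on top of the level with the fingers, firmly but not hard (some 10 to 30 N): finish while still pressing it onto the shelf like that, with the bubble centred. Leave the two dice, the pencil and the dice tower where they are.

Things in the scene. Friction and masses are not known exactly. Their poses are not given: they have to be found in the camera images.
- level: Aluminium pocket spirit level: bar 150 mm long (its x), 26 wide (y), 34 high (z), about 0.25 kg, upright on the table at the start. Origin: centre of its underside. Grip it across its width at the middle. In the middle of its top a window shows a yellowish vial, a pale bubble 14 mm long and two black marks 21 mm apart; all of the top, window too, may be pressed.
- bubble (a joint): Where the bubble is along the level's own x, in m: 0 is midway between the two marks, stops at +-0.020. It runs to the higher end: +0.65 m per rad by which the level's +x end is up, and settles in about 1.5 s. On the table it reads about 0. It fits between the marks within +-0.003.
- shelf: Tilting zinc shelf board, 338 mm long (its y), 124 wide (x), 6 thick, some 60 mm above the table on a fixed stand. Origin: on the pivot at the right (-y) end, mid-width, at the underside; the board runs from y = -8 to +330 mm, top face at z = +6 mm. It starts 0.01 to 0.026 rad out of level, knob end low, and moves only when the knob is turned.
- card_top (a point): Middle of the top edge of a plastic reference card, 63 mm wide, that stands upright across the shelf's pivot end, 90 mm above the board, pinched by a steel spring clip (30 mm wide, covers the board's first 12 mm). Fixed to the shelf; keep clear.
- shelf_spot (a point): Point on the shelf's top face, midway across, 130 mm from the pivot and 170 mm from the knob's axis: a good place for the middle of the level. Axes as the shelf's: y points along the shelf to the knob end, z up.
- foot_grip (a point): On the axis of the levelling foot's knob at gripping height, 26 mm above the board. The knob is an upright black bar 50 mm long (point's x), 14 wide (y), from 7 to 37 mm above the board, on a disc of 48 mm diameter; z is its axis. It turns with 0.2 to 0.3 N m and stays where it is left.
- foot_top (a point): Centre of the knob's top, 11 mm above foot_grip. Turned clockwise from above, the knob raises its end of the shelf: 0.016 rad of tilt per rad, so the knob itself rises 4.8 mm per rad, and the bubble of a level lying along the shelf moves 10.4 mm per rad towards the knob end. About 0.6 to 1.6 rad clockwise are needed.
- metal_die: Bystander: rust-orange metal die, 20 mm cube, on the table between shelf and robot. Origin: centre of its underside.
- jasper_die: Bystander: green stone die, 20 mm cube, on the table beyond the shelf. Origin: centre of its underside.
- pencil: Bystander: pencil with a silver ferrule, 182 mm long, 7.5 mm thick, lying on the table. Origin: under its middle; it lies along its x.
- dice_tower: Bystander: open-topped birch dice tower, 75 x 75 mm and 135 mm high, with a tray 60 mm long on its robot side, beyond the knob end of the shelf. Origin: centre of the tower's underside.
Mind the look-alikes: they are no part of the job. There is more than one size of the level; the job needs the largest.

How it is judged:
By the outcome, as a careful person would: the job done as asked, in the order asked, and still so for the second after the job is handed in, while the arm keeps its last pose, push and grip.
It also fails if it takes over 67 s, if anything falls off the work surface, if the arm or the gripper's body presses on something with over 40 N, if the wrist force passes 120 N, or if a joint passes its speed limit or range.

## Working session

There is one attempt and no reset: what is moved stays moved. The work goes in short steps, Python scripts to look and compute and a tool call to move; the robot and the scene stay as the last step left them, time stands still between calls to the robot, and variables do not carry over. Pictures are saved under pics/ and viewed, at most 10 in all, crops included, and the job is handed in when it is done.

Besides the shell and the picture viewer there is one more tool, called after "Request:" as name([rows], argument=value, ...), one row to a line, values as JSON. drive_tool: Moves the arm, as the interface text tells. Its arguments: {"type":"object","properties":{"series":{"type":"array"},"fingers":{"type":"number"},"squeeze":{"type":"number"}},"required":["series"]}

```bash
ls; mkdir -p pics; cat > h.py <<'E'
import numpy as np, cv2
from plant import env, viewer, sign_off
def snap(n,f=None):
    s=viewer.snapshot(n)
    if f: cv2.imwrite('pics/'+f, s['image'][:,:,::-1])
    return s
def ray(s,u,v):
    K=np.array(s['camera_matrix'],float);k=s['k1'];M=np.array(s['cam_to_world'],float)
    a=np.array([(u-K[0,2])/K[0,0],(v-K[1,2])/K[1,1]]);b=a.copy()
    for _ in range(30): b=a/(1+k*(b@b))
    return M[:3,3], M[:3,:3]@np.array([b[0],-b[1],-1])
def atz(s,u,v,z):
    o,d=ray(s,u,v); return o+d*(z-o[2])/d[2]
def proj(s,p):
    K=np.array(s['camera_matrix'],float);k=s['k1'];M=np.array(s['cam_to_world'],float)
    c=M[:3,:3].T@(np.array(p,float)-M[:3,3]); a=np.array([c[0],-c[1]])/-c[2]; a=a*(1+k*(a@a))
    return np.array([K[0,0]*a[0]+K[0,2],K[1,1]*a[1]+K[1,2]])
def tri(s1,p1,s2,p2):
    o1,d1=ray(s1,*p1);o2,d2=ray(s2,*p2);t=np.linalg.lstsq(np.c_[d1,-d2],o2-o1,rcond=None)[0]
    a=o1+t[0]*d1;b=o2+t[1]*d2; return (a+b)/2,np.linalg.norm(a-b)
E
python3 - <<'E'
from h import *
a=snap('scene','s0.png');b=snap('top','t0.png')
for s in(a,b):print(s['camera_matrix'],s['k1'],np.round(s['cam_to_world'],3))
print(env.get_obs(),env.tip_extent)
E
```

```text
pics
[[413.41455975   0.         322.24288701]
 [  0.         413.41455975 200.29934234]
 [  0.           0.           1.        ]] -0.02617605820890392 [[-6.450000e-01 -4.910000e-01  5.860000e-01  1.217456e+03]
 [ 7.640000e-01 -3.920000e-01  5.120000e-01  6.018260e+02]
 [-2.200000e-02  7.780000e-01  6.280000e-01  7.925990e+02]
 [ 0.000000e+00  0.000000e+00  0.000000e+00  1.000000e+00]]
[[431.16045755   0.         318.46013299]
 [  0.         431.16045755 199.00514355]
 [  0.           0.           1.        ]] -0.05975311291721449 [[ 2.200000e-02  9.950000e-01 -9.700000e-02  4.493290e+02]
 [-1.000000e+00  2.400000e-02  1.700000e-02  5.465600e+01]
 [ 1.900000e-02  9.700000e-02  9.950000e-01  1.123407e+03]
 [ 0.000000e+00  0.000000e+00  0.000000e+00  1.000000e+00]]
{'time': 0.1, 'qpos': array([ 1.29711818,  0.46937613, -0.04856502,  1.53357733,  0.02408324,
        1.14098603, -0.08231811]), 'joint_vel': array([ 0.00088484, -0.0019713 ,  0.00055701, -0.00359086, -0.00098392,
        0.00070433, -0.0002416 ]), 'joint_torque': array([ 7.33505694e-04, -5.11516070e+01, -4.69403132e-02, -2.38390625e+01,
        1.07917911e-02,  4.36420727e-03,  2.87398427e-05]), 'tcp_pos': array([ 163.46108505, -654.39597382,  244.35467333]), 'orientation': array([-8.70364237e-04,  9.92520804e-01,  1.22072426e-01, -1.36839482e-04]), 'wrist_force': array([ 0.65594102,  0.44768747, -0.52358255]), 'wrist_torque': array([ 0.00112131,  0.05934585, -0.03451554]), 'grasp_force': 0.0, 'opening': 85.45741352870546} 14.0
```

View pics/s0.png

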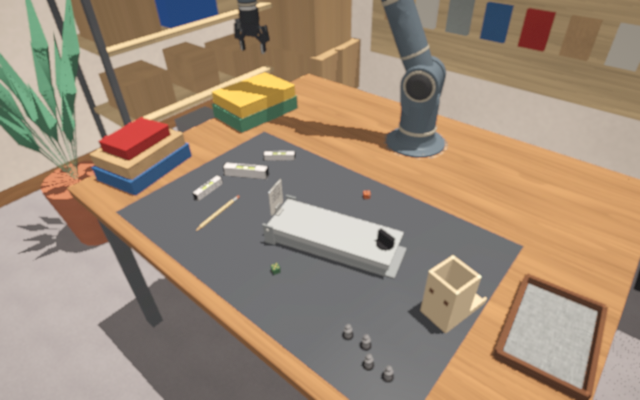

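View pics/t0.png

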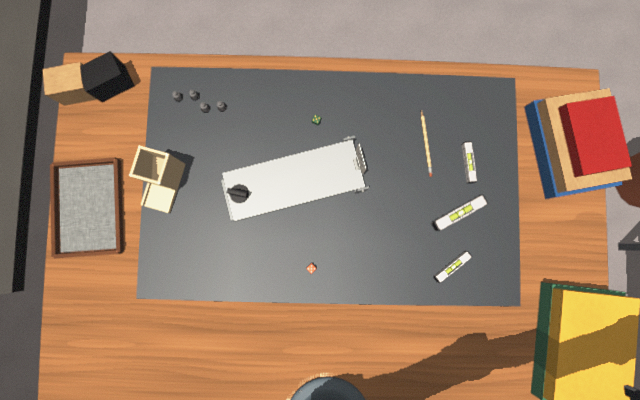

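Three spirit levels are visible in the top view: (470,162), (460,212) and (453,266). The middle one looks longest, so I'll measure all three and check an enlarged crop. The shelf runs from its pivot end at about (362,165) to the knob at (238,193).

```bash
python3 - <<'E'
from h import *
s=snap('top');im=s['image'];np.save('t.npy',im)
hsv=cv2.cvtColor(im,cv2.COLOR_RGB2HSV)
m=((hsv[:,:,2]>105)).astype(np.uint8)
m[:,:425]=0;m[:,505:]=0;m[:130]=0;m[295:]=0
m=cv2.morphologyEx(m,cv2.MORPH_CLOSE,np.ones((3,3)))
n,l,st,c=cv2.connectedComponentsWithStats(m)
for i in range(1,n):
  if st[i,4]>60:
    ys,xs=np.where(l==i);P=np.array([atz(s,x,y,34)[:2] for x,y in zip(xs,ys)],np.float32)
    print(st[i],cv2.minAreaRect(P))
a=cv2.resize(im[140:290,425:500],None,fx=4,fy=4,interpolation=cv2.INTER_CUBIC)
b=cv2.resize(im[130:225,215:315],None,fx=4,fy=4,interpolation=cv2.INTER_CUBIC)
c=np.zeros((600,710,3),np.uint8);c[:,:300]=a;c[:380,305:705]=b
# scene crop of levels
d=snap('scene')['image'];e=cv2.resize(d[140:205,185:300],None,fx=3.3,fy=3.3,interpolation=cv2.INTER_CUBIC)
c[384:384+e.shape[0],305:305+e.shape[1]]=e
cv2.imwrite('pics/c1.png',c[:,:,::-1])
cv2.imwrite('pics/c2.png',cv2.resize(d[170:280,250:420],None,fx=4.5,fy=4.5,interpolation=cv2.INTER_CUBIC)[:,:,::-1])
E
```

```text
[ 425  130   64  165 5252] ((533.3150634765625, -317.2367858886719), (420.78167724609375, 162.46136474609375), 0.2317613661289215)
[462 142  16  40 462] ((663.13671875, -352.1744079589844), (104.76519012451172, 33.23931121826172), 7.4213690757751465)
```

View pics/c1.png

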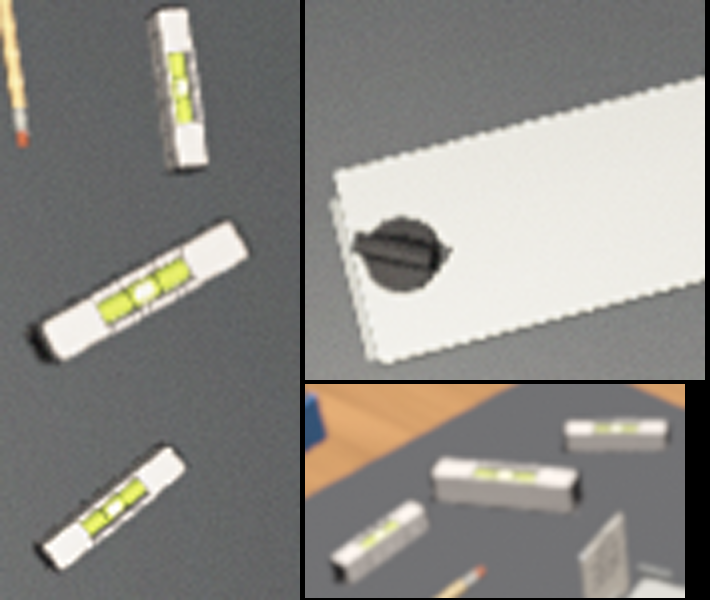

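View pics/c2.png

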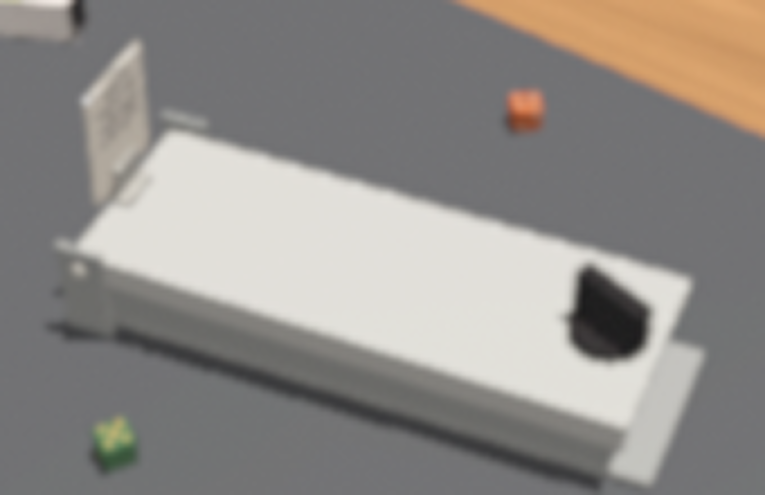

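The middle level (460,212) is clearly the largest in the crop, at about 150 mm; the other two are about 100 mm. The knob bar's top runs roughly (227,191)–(250,193) in the top view. Next I'll fit the level, shelf and knob poses.

```bash
cat > fit.py <<'E'
from h import *
from scipy.optimize import least_squares
t=snap('top');s=snap('scene')
# level: top corners at z=34
C=[(435,221.7),(440.5,230),(487.5,203.7),(482.5,195)]
P=np.array([atz(t,u-.4,v-.4,34)[:2] for u,v in C],np.float32);print('level corners',P.round(1));print(cv2.minAreaRect(P),P.mean(0))
g=t['image'][190:235,430:492].astype(int); y=(g[:,:,1]-g[:,:,2]>60)
vv,uu=np.where(y);print('yellow centroid',atz(t,uu.mean()+430,vv.mean()+190,34))
# shelf mask corners
for n,S,box in(('top',t,(130,225,215,375)),('scene',s,(190,275,255,415))):
    r0,r1,c0,c1=box;im=S['image'].astype(int);m=np.zeros(im.shape[:2],np.uint8)
    m[r0:r1,c0:c1]=(im[r0:r1,c0:c1].min(2)>(185 if n=='scene' else 190))
    m=cv2.morphologyEx(m,cv2.MORPH_OPEN,np.ones((5,5)))
    k,l,st,c=cv2.connectedComponentsWithStats(m);i=1+st[1:,4].argmax()
    cn=max(cv2.findContours((l==i).astype(np.uint8),0,2)[0],key=cv2.contourArea)
    print(n,st[i],cv2.approxPolyDP(cv2.convexHull(cn),3,True).reshape(-1,2).tolist(),cv2.boxPoints(cv2.minAreaRect(cn)).round(1).tolist())
def model(p,q): # p: x,y,z of pivot origin, yaw of shelf +y dir, tilt(knob down)
    x,y,z,a,ti=p; ey=np.array([np.cos(a)*np.cos(ti),np.sin(a)*np.cos(ti),-np.sin(ti)]);ex=np.array([np.sin(a),-np.cos(a),0]);ez=np.cross(ex,ey)
    return np.array([x,y,z])+q[0]*ex+q[1]*ey+q[2]*ez
obs=[(s,(288.2,198.9),(-62,-8,6)),(s,(267.3,224.4),(62,-8,6)),(s,(388.9,265.6),(62,330,6)),(s,(403.8,232.2),(-62,330,6)),
 (t,(222.5,172.8),(62,330,6)),(t,(232.3,220.3),(-62,330,6))]
f=lambda p:np.concatenate([(proj(S,model(p,q))-u) for S,u,q in obs]+[[(p[2]-60)/5,(p[4]-.018)/.006]])
r=least_squares(f,[550,0,60,1.75,.018]);p=r.x;print('shelf',p.round(3),r.fun.round(1))
for q in[(0,130,6),(0,300,32),(0,300,43),(0,300,13),(0,0,96),(-31,0,96),(31,0,96)]:w=model(p,q);print(q,w.round(1),proj(t,w).round(1),proj(s,w).round(1))
# knob mask in top
z=model(p,(0,300,43));im=t['image'];m=(im[175:215,215:270].max(2)<60);np.set_printoptions(linewidth=250)
print(im[180:206,224:256].max(2))
for a in np.arange(0,180,15):
  e=[z+sg*25*np.array([np.cos(np.radians(a)),np.sin(np.radians(a)),0]) for sg in(1,-1)]
  print(a,[proj(t,w).round(1).tolist()for w in e],[((proj(s,w)-[250,170])*4.5).round(0).tolist()for w in e])
E
python3 fit.py
```

```text
level corners [[ 506.  -261.2]
 [ 485.2 -275.4]
 [ 555.4 -399. ]
 [ 577.7 -386.1]]
((530.7127075195312, -330.1009826660156), (25.723453521728516, 144.0669708251953), 29.843523025512695) [ 531.0645 -330.4212]
yellow centroid [ 530.72628841 -328.66549127   34.        ]
top [ 223  141  141   79 6225] [[352, 141], [362, 187], [239, 219], [230, 218], [223, 173]] [[218.60000610351562, 173.89999389648438], [352.29998779296875, 139.3000030517578], [364.5, 186.60000610351562], [230.89999389648438, 221.3000030517578]]
scene [ 270  200  133   75 3902] [[270, 221], [287, 200], [373, 223], [402, 248], [394, 273], [389, 274], [274, 228]] [[268.1000061035156, 225.6999969482422], [283.5, 187.1999969482422], [408.70001220703125, 237.3000030517578], [393.29998779296875, 275.70001220703125]]
shelf [ 6.42167e+02 -5.40750e+01  5.29190e+01  1.83700e+00  2.00000e-02] [ 0.6 -0.9 -0.9  0.5  0.2 -0.4  0.   0.1 -0.7 -0.4  0.4  0.1 -1.4  0.3]
(0, 130, 6) [608.   71.4  56.4] [305.  177.1] [323.6 225.2]
(0, 300, 32) [563.2 235.9  79. ] [236.9 192.3] [386.2 237. ]
(0, 300, 43) [563.1 236.1  90. ] [236.1 191.8] [38
[... 3790 characters left out ...]
9.0]]
30 [[231.3, 182.7], [240.9, 200.9]] [[612.0, 319.0], [617.0, 256.0]]
45 [[229.0, 184.3], [243.1, 199.3]] [[624.0, 319.0], [606.0, 256.0]]
60 [[227.3, 186.4], [244.8, 197.2]] [[636.0, 317.0], [594.0, 258.0]]
75 [[226.2, 188.9], [246.0, 194.7]] [[646.0, 313.0], [584.0, 262.0]]
90 [[225.7, 191.5], [246.4, 192.0]] [[654.0, 307.0], [577.0, 267.0]]
105 [[225.9, 194.2], [246.2, 189.4]] [[659.0, 300.0], [571.0, 274.0]]
120 [[226.9, 196.7], [245.2, 186.8]] [[661.0, 292.0], [569.0, 282.0]]
135 [[228.4, 198.9], [243.7, 184.7]] [[660.0, 284.0], [569.0, 291.0]]
150 [[230.5, 200.6], [241.6, 183.0]] [[656.0, 276.0], [573.0, 299.0]]
165 [[233.0, 201.7], [239.1, 181.9]] [[649.0, 269.0], [580.0, 306.0]]
```

Request:
drive_tool([
  [[0.02, 0.018, 0], 6],
  [[0.05, 0.044, 0], 14],
  [[0.085, 0.075, 0], 22],
  [[0.122, 0.108, 0], 30],
  [[0.159, 0.141, 0], 38],
  [[0.196, 0.174, 0], 46],
  [[0.233, 0.206, 0], 54],
  [[0.27, 0.239, 0], 62],
  [[0.307, 0.272, 0], 70],
  [[0.335, 0.296, 0], 78],
], fingers=1, squeeze=60)

```text
time: 1.3
tcp_pos: [501.1, -355.7, 245.7]
orientation: [0.0, 0.691, 0.723, 0.001]
wrist_force: [-0.8, -0.8, 0.2]
opening: 85.6
grasp_force: 0.0
```

Request:
drive_tool([
  [[0.02, 0.018, 0], 7],
  [[0.028, 0.025, 0], 14],
  [[0.032, 0.029, -0.03], 22],
  [[0.032, 0.029, -0.06], 27.7],
  [[0.032, 0.029, -0.09], 27.7],
  [[0.032, 0.029, -0.12], 27.7],
  [[0.032, 0.029, -0.145], 27.7],
  [[0.032, 0.029, -0.165], 27.7],
  [[0.032, 0.029, -0.165], 27.7],
  [[0.032, 0.029, -0.165], 27.7],
])

```text
time: 2.3
tcp_pos: [530.8, -330.0, 80.6]
orientation: [0.0, 0.502, 0.865, 0.0]
wrist_force: [1.2, -0.7, 0.5]
opening: 85.2
grasp_force: 0.0
```

```bash
python3 - <<'E'
from h import *
s=snap('top');a=cv2.resize(s['image'][150:290,400:520],None,fx=4,fy=4);d=snap('scene')['image'];e=cv2.resize(d[80:220,190:310],None,fx=4,fy=4)
e=e[:,:310]
cv2.imwrite('pics/c3.png',np.hstack([a,e])[:,:,::-1]);o=env.get_obs();print(o['tcp_pos'],o['orientation'],o['qpos'])
E
```

```text
[ 531.62703233 -330.26621812   81.80732595] [1.27515269e-03 5.02090220e-01 8.64814303e-01 7.82506639e-05] [ 0.84781703  0.62031604 -0.50239903  1.77694078  0.3852943   0.84055587
  0.68271426]
```

View pics/c3.png

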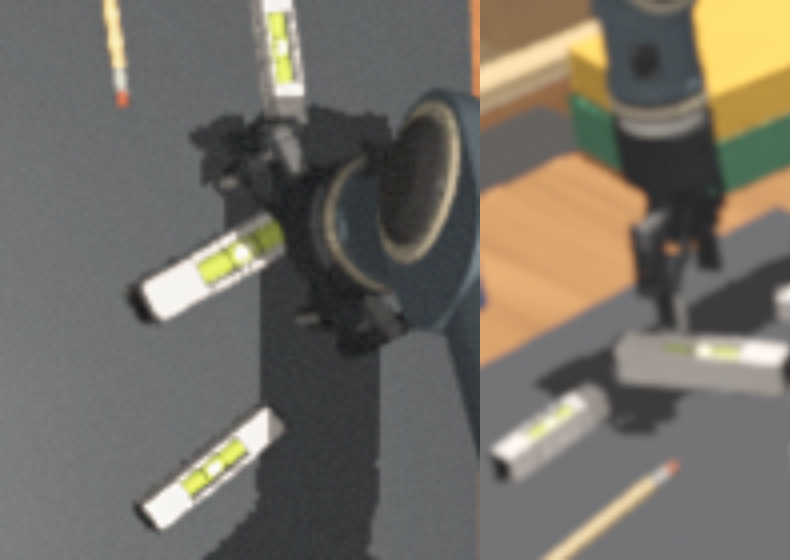

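The gripper straddles the big level (top view, yellow centre at about (460,212)) and is clear of the small ones. I'll descend and grip.

Request:
drive_tool([
  [[0, 0, -0.02], 0],
  [[0, 0, -0.04], 0],
  [[0, 0, -0.055], 0],
  [[0, 0, -0.06], 0],
  [[0, 0, -0.06], 0],
  [[0, 0, -0.06], 0],
])

```text
time: 3.0
tcp_pos: [531.3, -330.1, 21.2]
orientation: [0.001, 0.502, 0.865, 0.0]
wrist_force: [-0.0, 0.4, -0.3]
opening: 85.5
grasp_force: 0.0
```

Request:
drive_tool([
  [[0, 0, 0], 0],
  [[0, 0, 0], 0],
  [[0, 0, 0], 0],
  [[0, 0, 0], 0],
  [[0, 0, 0], 0],
  [[0, 0, 0], 0],
  [[0, 0, 0], 0],
  [[0, 0, 0], 0],
  [[0, 0, 0], 0],
  [[0, 0, 0], 0],
], fingers=0)

```text
time: 4.0
tcp_pos: [530.9, -330.1, 20.7]
orientation: [0.0, 0.502, 0.865, -0.0]
wrist_force: [-2.0, -0.2, 5.5]
opening: 24.9
grasp_force: 60.8
```

Request:
drive_tool([
  [[0, 0, 0.015], 0],
  [[0, 0, 0.045], 0],
  [[0, 0, 0.08], 0],
  [[0, 0, 0.12], 0],
  [[0, 0, 0.16], 0],
  [[0, 0, 0.195], 0],
  [[0, 0, 0.21], 0],
  [[0.003, 0.015, 0.215], 0],
  [[0.008, 0.045, 0.215], -2],
  [[0.015, 0.08, 0.215], -4],
])

```text
time: 5.0
tcp_pos: [544.1, -248.8, 232.9]
orientation: [-0.002, 0.534, 0.846, -0.0]
wrist_force: [0.2, 0.4, -2.8]
opening: 25.1
grasp_force: 59.9
```

Request:
drive_tool([
  [[0.008, 0.04, 0], -2],
  [[0.015, 0.08, 0], -4],
  [[0.023, 0.12, 0], -6],
  [[0.03, 0.16, 0], -8],
  [[0.038, 0.2, 0], -10.5],
  [[0.045, 0.24, 0], -10.5],
  [[0.052, 0.275, 0], -10.5],
  [[0.058, 0.305, 0], -10.5],
  [[0.061, 0.32, 0], -10.5],
  [[0.061, 0.321, 0], -10.5],
])

```text
time: 6.0
tcp_pos: [605.3, 74.4, 233.8]
orientation: [-0.002, 0.605, 0.796, -0.0]
wrist_force: [0.7, -0.2, -3.3]
opening: 25.3
grasp_force: 59.8
```

Request:
drive_tool([
  [[0, 0, -0.02], 0],
  [[0, 0, -0.05], 0],
  [[0, 0, -0.08], 0],
  [[0, 0, -0.105], 0],
  [[0, 0, -0.12], 0],
  [[0, 0, -0.13], 0],
  [[0, 0, -0.13], 0],
  [[0, 0, -0.13], 0],
])

```text
time: 6.8
tcp_pos: [607.3, 71.0, 106.1]
orientation: [0.001, 0.607, 0.794, 0.001]
wrist_force: [0.1, -0.2, -2.3]
opening: 25.3
grasp_force: 59.9
```

```bash
python3 - <<'E'
from h import *
s=snap('top');a=cv2.resize(s['image'][120:240,210:400],None,fx=3,fy=3);d=snap('scene')['image'];e=cv2.resize(d[100:290,245:425],None,fx=2.2,fy=2.2)
c=np.zeros((420,970,3),np.uint8);c[:360,:570]=a;c[:e.shape[0],570:570+e.shape[1]]=e[:,:400]
cv2.imwrite('pics/c4.png',cv2.resize(c[:,:,::-1],(800,346)));o=env.get_obs();print(o['tcp_pos'],o['orientation'],o['wrist_force'])
E
```

```text
[607.58032844  71.33668267 106.69999459] [0.00091334 0.60722121 0.79453172 0.00095107] [ 0.55803331 -0.18933472 -2.17490403]
```

View pics/c4.png

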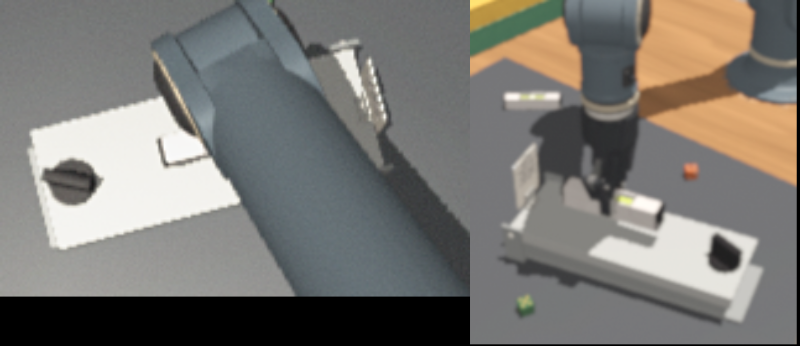

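The level hangs parallel above the shelf, clear of the card (right, about (365,90) in the picture) and the knob. I'll lower it onto the board.

Request:
drive_tool([
  [[0, 0, -0.008], 0],
  [[0, 0, -0.015], 0],
  [[0, 0, -0.019], 0],
  [[0, 0, -0.021], 0],
  [[0, 0, -0.022], 0],
  [[0, 0, -0.022], 0],
])

```text
time: 7.5
tcp_pos: [606.6, 71.2, 83.2]
orientation: [-0.0, 0.607, 0.795, 0.0]
wrist_force: [-0.2, -0.0, -2.9]
opening: 25.1
grasp_force: 59.9
```

Request:
drive_tool([
  [[0, 0, -0.001], 0],
  [[0, 0, -0.002], 0],
  [[0, 0, -0.003], 0],
  [[0, 0, -0.003], 0],
])

```text
time: 7.9
tcp_pos: [606.6, 71.1, 80.2]
orientation: [-0.0, 0.607, 0.795, -0.0]
wrist_force: [-0.1, -0.0, -3.5]
opening: 24.9
grasp_force: 59.9
```

Request:
drive_tool([
  [[0, 0, -0.001], 0],
  [[0, 0, -0.0015], 0],
  [[0, 0, -0.002], 0],
  [[0, 0, -0.002], 0],
])

```text
time: 8.3
tcp_pos: [606.8, 71.3, 79.0]
orientation: [0.0, 0.607, 0.795, 0.0]
wrist_force: [-1.3, 0.0, 3.4]
opening: 25.3
grasp_force: 60.6
```

Request:
drive_tool([
  [[0, 0, -0.0005], 0],
  [[0, 0, -0.001], 0],
  [[0, 0, -0.0015], 0],
  [[0, 0, -0.0015], 0],
])

```text
time: 8.7
tcp_pos: [606.8, 71.6, 78.1]
orientation: [0.0, 0.607, 0.795, 0.0]
wrist_force: [-2.7, 1.0, 9.1]
opening: 25.1
grasp_force: 61.5
```

Request:
drive_tool([
  [[0, 0, 0], 0],
  [[0, 0, 0], 0],
  [[0, 0, 0], 0],
  [[0, 0, 0], 0],
  [[0, 0, 0], 0],
  [[0, 0, 0.01], 0],
  [[0, 0, 0.04], 0],
  [[0, 0, 0.075], 0],
  [[0, 0, 0.1], 0],
  [[0, 0, 0.11], 0],
], fingers=0.8)

```text
time: 9.7
tcp_pos: [608.1, 71.8, 190.4]
orientation: [0.002, 0.607, 0.795, 0.002]
wrist_force: [0.4, -0.7, -0.5]
opening: 68.1
grasp_force: 0.0
```

Request:
drive_tool([
  [[-0.006, 0.02, 0], -4],
  [[-0.016, 0.055, 0], -9],
  [[-0.027, 0.095, 0], -15],
  [[-0.037, 0.13, 0], -20],
  [[-0.043, 0.155, 0], -24],
  [[-0.045, 0.165, 0], -24],
  [[-0.045, 0.165, -0.02], -24],
  [[-0.045, 0.165, -0.035], -24],
  [[-0.045, 0.165, -0.035], -24],
])

```text
time: 10.6
tcp_pos: [560.6, 233.6, 148.8]
orientation: [-0.0, 0.759, 0.651, -0.003]
wrist_force: [0.1, -0.8, -0.1]
opening: 68.0
grasp_force: 0.0
```

```bash
python3 - <<'E'
from h import *
t=snap('top');s=snap('scene')
a=cv2.resize(t['image'][130:225,215:360],None,fx=4,fy=4,interpolation=2);e=cv2.resize(s['image'][130:280,330:420],None,fx=2.5,fy=2.5,interpolation=2)
c=np.zeros((380,800,3),np.uint8);c[:,:575]=a[:,:575];c[:375,575:800]=e
cv2.imwrite('pics/c5.png',c[:,:,::-1]);o=env.get_obs();print(o['tcp_pos'],o['orientation'],o['qpos'])
p=o['tcp_pos']
for w in(p,[561.5,236,91],[563,236,91]):print(proj(t,w),proj(s,w))
E
```

```text
[561.88922371 234.85319284 151.27843982] [-5.18706545e-05  7.59511113e-01  6.50493993e-01 -6.56655804e-04] [-0.08060425  0.51211594 -0.52402118  1.76745698  0.30736042  0.94547636
 -0.88563306]
[231.98283188 189.25444335] [388.43097205 214.40378815]
[236.01232946 192.39479092] [386.96877401 233.12324672]
[236.03809942 191.77559515] [386.6302903 233.4526397]
```

View pics/c5.png

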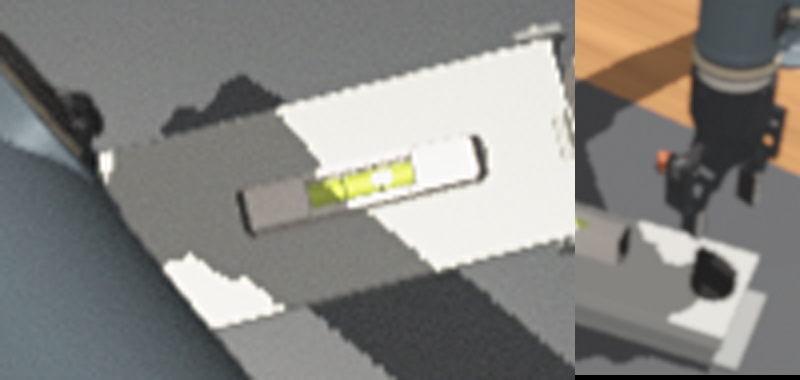

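The level lies along the shelf, with the bubble near (310,174) towards the pivot end, about 13 mm off. That needs roughly 70° clockwise. Next I'll descend onto the knob and grip it.

Request:
drive_tool([
  [[0, 0, -0.02], 0],
  [[0, 0, -0.045], 0],
  [[0, 0, -0.062], 0],
  [[0, 0, -0.069], 0],
  [[0, 0, -0.071], 0],
  [[0, 0, -0.071], 0],
])

```text
time: 11.3
tcp_pos: [562.3, 236.2, 81.6]
orientation: [0.0, 0.759, 0.651, 0.001]
wrist_force: [0.2, -0.3, -0.1]
opening: 68.5
grasp_force: 0.0
```

Request:
drive_tool([
  [[0, 0, 0], 0],
  [[0, 0, 0], 0],
  [[0, 0, 0], 0],
  [[0, 0, 0], 0],
  [[0, 0, 0], 0],
  [[0, 0, 0], 0],
  [[0, 0, 0], 0],
  [[0, 0, 0], 0],
  [[0, 0, 0], 0],
  [[0, 0, 0], 0],
], fingers=0, squeeze=50)

```text
time: 12.3
tcp_pos: [562.2, 236.2, 81.3]
orientation: [0.0, 0.759, 0.651, 0.001]
wrist_force: [0.7, -1.0, 5.6]
opening: 13.2
grasp_force: 51.0
```

```bash
cat > bub.py <<'E'
from h import *
def bub(show=None):
    t=snap('top');im=t['image'].astype(int)
    y=((im[:,:,1]-im[:,:,2])>40).astype(np.uint8);y[:150]=0;y[205:]=0;y[:,:270]=0;y[:,345:]=0
    vv,uu=np.where(y);c=np.array([uu.mean(),vv.mean()])
    # along-shelf axis from window
    z=92.; a=np.radians(105.25);ey=np.array([np.cos(a),np.sin(a),0])
    c0=np.array([606.8,71.3,z]);L=[]
    for d in np.arange(-40,40.5,1):
        w=[proj(t,c0+d*ey+e*np.array([ey[1],-ey[0],0])) for e in(-3,-1.5,0,1.5,3)]
        px=[cv2.remap(t['image'].astype(np.float32),np.float32([[q[0]]]),np.float32([[q[1]]]),1)[0,0] for q in w]
        L.append(np.mean(px,0))
    L=np.array(L);o=env.get_obs();print(o['time'],o['tcp_pos'].round(1),o['wrist_force'].round(1),o['wrist_torque'].round(2),o['opening'],'win centroid',c.round(1))
    print('d(+ = knob end): R-ish brightness and blue'); 
    print(' '.join(f'{d:.0f}:{l[1]:.0f}/{l[2]:.0f}' for d,l in zip(np.arange(-40,40.5,1),L) if abs(d)<=36 and d%2==0))
    if show: cv2.imwrite('pics/'+show,cv2.resize(t['image'][155:205,265:350],None,fx=8,fy=8,interpolation=2)[:,:,::-1])
if __name__=='__main__':
    import sys;bub(sys.argv[1] if len(sys.argv)>1 else None)
E
python3 bub.py
```

```text
12.35 [562.2 236.2  81.4] [ 0.1 -0.6  4.6] [-0.25 -0.21 -0.13] 12.722069867320744 win centroid [304.4 175.6]
d(+ = knob end): R-ish brightness and blue
-36:248/249 -34:237/229 -32:221/165 -30:240/127 -28:244/125 -26:245/127 -24:245/129 -22:244/130 -20:243/155 -18:246/222 -16:247/241 -14:247/242 -12:244/235 -10:246/239 -8:246/230 -6:244/173 -4:244/139 -2:244/128 0:244/129 2:244/126 4:244/129 6:245/132 8:241/123 10:217/105 12:224/110 14:244/126 16:246/132 18:245/131 20:244/130 22:244/128 24:246/129 26:246/129 28:235/117 30:193/89 32:146/93 34:137/125 36:147/142
```

Knob gripped; bubble sits 12.7 mm towards the pivot, so about 1.2 rad is needed. I'll turn 60° first, raising along with the knob.

Request:
drive_tool([
  [[0, 0, 0.0003], -3],
  [[0, 0, 0.0007], -8],
  [[0, 0, 0.0012], -14],
  [[0, 0, 0.0017], -20],
  [[0, 0, 0.0022], -26],
  [[0, 0, 0.0027], -32],
  [[0, 0, 0.0032], -38],
  [[0, 0, 0.0037], -44],
  [[0, 0, 0.0042], -50],
  [[0, 0, 0.0046], -55],
])

```text
time: 13.35
tcp_pos: [563.2, 235.4, 86.0]
orientation: [0.001, 0.974, 0.225, 0.002]
wrist_force: [2.3, -2.1, 4.3]
opening: 13.0
grasp_force: 50.8
```

Request:
drive_tool([
  [[0, 0, 0.0004], -5],
  [[0, 0, 0.0004], -5],
  [[0, 0, 0.0004], -5],
  [[0, 0, 0.0004], -5],
  [[0, 0, 0.0004], -5],
  [[0, 0, 0.0004], -5],
  [[0, 0, 0.0004], -5],
  [[0, 0, 0.0004], -5],
  [[0, 0, 0.0004], -5],
  [[0, 0, 0.0004], -5],
])

```text
time: 14.35
tcp_pos: [562.9, 235.1, 86.4]
orientation: [0.001, 0.983, 0.184, 0.001]
wrist_force: [2.6, -3.0, 6.0]
opening: 13.0
grasp_force: 51.0
```

Request:
drive_tool([
  [[0, 0, 0], 0],
  [[0, 0, 0], 0],
  [[0, 0, 0], 0],
  [[0, 0, 0], 0],
  [[0, 0, 0], 0],
  [[0, 0, 0], 0],
  [[0, 0, 0], 0],
  [[0, 0, 0], 0],
  [[0, 0, 0], 0],
  [[0, 0, 0], 0],
])

```text
time: 15.35
tcp_pos: [562.8, 235.1, 86.3]
orientation: [0.001, 0.983, 0.184, 0.001]
wrist_force: [1.7, -2.8, 5.5]
opening: 12.8
grasp_force: 51.0
```

```bash
python3 bub.py
```

```text
15.4 [562.9 235.1  86.4] [ 2.5 -3.7  4.8] [-0.72 -0.67 -0.12] 12.698763430609581 win centroid [305.  175.4]
d(+ = knob end): R-ish brightness and blue
-36:247/249 -34:230/211 -32:223/143 -30:242/122 -28:244/120 -26:244/125 -24:244/128 -22:244/125 -20:244/126 -18:244/123 -16:245/126 -14:244/125 -12:227/118 -10:222/142 -8:245/220 -6:248/239 -4:247/240 -2:248/241 0:247/241 2:247/233 4:244/175 6:245/137 8:237/121 10:217/107 12:236/118 14:245/126 16:245/128 18:244/129 20:244/129 22:244/126 24:244/124 26:244/127 28:245/129 30:239/130 32:215/155 34:237/231 36:249/250
```

Request:
drive_tool([
  [[0, 0, 0.0003], -4],
  [[0, 0, 0.0006], -8],
  [[0, 0, 0.0009], -11.5],
  [[0, 0, 0.0009], -11.5],
  [[0, 0, 0.0009], -11.5],
  [[0, 0, 0.0009], -11.5],
])

```text
time: 16.0
tcp_pos: [562.9, 234.9, 87.3]
orientation: [0.001, 0.996, 0.085, 0.001]
wrist_force: [2.5, -4.1, 6.0]
opening: 13.0
grasp_force: 51.1
```

Request:
drive_tool([
  [[0, 0, 0], 0],
  [[0, 0, 0], 0],
  [[0, 0, 0], 0],
  [[0, 0, 0], 0],
  [[0, 0, 0], 0],
  [[0, 0, 0], 0],
  [[0, 0, 0], 0],
  [[0, 0, 0], 0],
  [[0, 0, 0], 0],
  [[0, 0, 0], 0],
])

```text
time: 17.0
tcp_pos: [563.0, 234.9, 87.3]
orientation: [0.001, 0.996, 0.085, 0.001]
wrist_force: [2.0, -4.2, 6.3]
opening: 13.0
grasp_force: 51.1
```

Request:
drive_tool([
  [[0, 0, 0], 0],
  [[0, 0, 0], 0],
  [[0, 0, 0], 0],
  [[0, 0, 0], 0],
  [[0, 0, 0], 0],
  [[0, 0, 0], 0],
  [[0, 0, 0], 0],
  [[0, 0, 0], 0],
  [[0, 0, 0], 0],
  [[0, 0, 0], 0],
], fingers=0.5)

```text
time: 18.0
tcp_pos: [561.6, 236.1, 86.8]
orientation: [0.0, 0.996, 0.085, 0.0]
wrist_force: [-0.3, 0.3, -0.3]
opening: 42.5
grasp_force: 0.0
```

```bash
python3 bub.py
```

```text
18.05 [561.7 236.1  86.8] [ 0.1  0.  -0.5] [ 0.09  0.06 -0.01] 42.449778492497735 win centroid [305.  175.3]
d(+ = knob end): R-ish brightness and blue
-36:247/248 -34:229/204 -32:225/140 -30:242/122 -28:244/120 -26:244/124 -24:244/128 -22:244/127 -20:244/126 -18:244/124 -16:245/124 -14:242/122 -12:224/110 -10:221/110 -8:237/146 -6:245/212 -4:247/238 -2:247/241 0:247/240 2:247/240 4:247/232 6:246/180 8:237/131 10:224/111 12:238/119 14:245/124 16:245/127 18:244/129 20:244/129 22:244/128 24:244/124 26:244/127 28:245/129 30:238/130 32:216/159 34:238/233 36:247/249
```

The bubble is centred after release: it spans -7 to +6 between marks at -11 and +10. Next I'll lift, shut the fingers and move above the level's middle.

Request:
drive_tool([
  [[0, 0, 0.015], 0],
  [[0, 0, 0.045], 0],
  [[0, 0, 0.075], 0],
  [[0, 0, 0.085], 0],
  [[0.008, -0.03, 0.085], 0],
  [[0.018, -0.065, 0.085], 0],
  [[0.028, -0.1, 0.085], 0],
  [[0.037, -0.135, 0.085], 0],
  [[0.043, -0.158, 0.085], 0],
  [[0.045, -0.165, 0.085], 0],
])

```text
time: 19.05
tcp_pos: [607.1, 67.1, 171.7]
orientation: [0.001, 0.997, 0.082, -0.0]
wrist_force: [-0.2, 0.5, -0.9]
opening: 42.5
grasp_force: 0.0
```

Request:
drive_tool([
  [[0, 0, -0.01], 0],
  [[0, 0, -0.025], 0],
  [[0, 0, -0.04], 0],
  [[0, 0, -0.048], 0],
  [[0, 0, -0.05], 0],
  [[0, 0, -0.05], 0],
  [[0, 0, -0.05], 0],
  [[0, 0, -0.05], 0],
], fingers=0)

```text
time: 19.85
tcp_pos: [607.1, 71.2, 122.4]
orientation: [-0.0, 0.996, 0.085, 0.001]
wrist_force: [0.1, 0.4, 1.0]
opening: -0.1
grasp_force: 0.0
```

```bash
python3 - <<'E'
from h import *
t=snap('top');s=snap('scene')
a=cv2.resize(t['image'][130:225,215:335],None,fx=3.5,fy=3.5,interpolation=2);e=cv2.resize(s['image'][150:270,270:385],None,fx=3.2,fy=3.2,interpolation=2)
c=np.zeros((390,800,3),np.uint8);c[:a.shape[0],:420]=a;c[:e.shape[0],425:425+e.shape[1]]=e
cv2.imwrite('pics/c6.png',c[:,:,::-1]);o=env.get_obs();print(o['tcp_pos'],o['orientation'],o['opening'])
E
```

```text
[606.99257577  71.09498623 122.29964436] [1.36242087e-05 9.96407466e-01 8.46867729e-02 5.57878423e-04] 0.03128598998213803
```

View pics/c6.png

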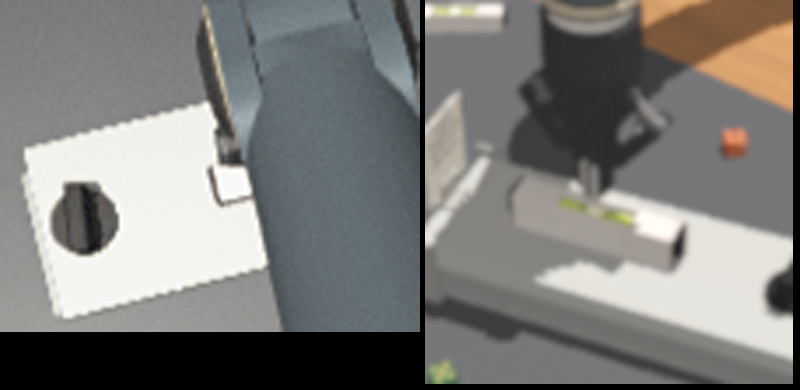

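The shut fingers hang just above the level's window, at (590,195) in the picture, and the knob is clear. I'll press down gently.

Request:
drive_tool([
  [[0, 0, -0.005], 0],
  [[0, 0, -0.009], 0],
  [[0, 0, -0.011], 0],
  [[0, 0, -0.012], 0],
  [[0, 0, -0.012], 0],
  [[0, 0, -0.012], 0],
])

```text
time: 20.55
tcp_pos: [606.7, 71.2, 109.8]
orientation: [0.0, 0.996, 0.085, 0.0]
wrist_force: [0.3, -0.5, 0.2]
opening: -0.0
grasp_force: 0.0
```

Request:
drive_tool([
  [[0, 0, -0.001], 0],
  [[0, 0, -0.0015], 0],
  [[0, 0, -0.002], 0],
  [[0, 0, -0.002], 0],
  [[0, 0, -0.002], 0],
])

```text
time: 21.05
tcp_pos: [606.7, 71.1, 108.0]
orientation: [0.0, 0.996, 0.085, 0.0]
wrist_force: [-0.8, 0.2, 2.1]
opening: -0.0
grasp_force: 1.2
```

Request:
drive_tool([
  [[0, 0, -0.0005], 0],
  [[0, 0, -0.001], 0],
  [[0, 0, -0.0015], 0],
  [[0, 0, -0.002], 0],
  [[0, 0, -0.002], 0],
  [[0, 0, -0.002], 0],
])

```text
time: 21.65
tcp_pos: [607.0, 71.3, 107.9]
orientation: [0.0, 0.996, 0.085, 0.001]
wrist_force: [-4.7, 0.1, 13.5]
opening: -0.1
grasp_force: 6.6
```

Request:
drive_tool([
  [[-0.0004, 0, -0.0004], 0],
  [[-0.0008, 0, -0.0008], 0],
  [[-0.001, 0, -0.001], 0],
  [[-0.001, 0, -0.001], 0],
  [[-0.001, 0, -0.001], 0],
  [[-0.001, 0, -0.001], 0],
  [[-0.001, 0, -0.001], 0],
  [[-0.001, 0, -0.001], 0],
  [[-0.001, 0, -0.001], 0],
  [[-0.001, 0, -0.001], 0],
])

```text
time: 22.65
tcp_pos: [607.0, 71.3, 107.8]
orientation: [0.0, 0.996, 0.085, 0.002]
wrist_force: [-4.9, -0.7, 15.8]
opening: -0.1
grasp_force: 8.3
```

Request:
drive_tool([
  [[0, 0, 0], 0],
  [[0, 0, 0], 0],
  [[0, 0, 0], 0],
  [[0, 0, 0], 0],
  [[0, 0, 0], 0],
  [[0, 0, 0], 0],
  [[0, 0, 0], 0],
  [[0, 0, 0], 0],
  [[0, 0, 0], 0],
  [[0, 0, 0], 0],
])

```text
time: 23.65
tcp_pos: [606.9, 71.2, 107.8]
orientation: [0.0, 0.996, 0.085, 0.002]
wrist_force: [-4.5, -1.1, 16.2]
opening: -0.1
grasp_force: 8.3
```

```bash
python3 - <<'E'
from h import *
t=snap('top');s=snap('scene')
a=cv2.resize(t['image'],(400,250));e=cv2.resize(s['image'][190:240,290:360],None,fx=5.7,fy=5.7,interpolation=2)
c=np.zeros((290,800,3),np.uint8);c[:250,:400]=a;c[:285,400:799]=e[:285,:399]
cv2.imwrite('pics/c7.png',c[:,:,::-1]);o=env.get_obs();print(o['wrist_force'],o['tcp_pos'])
E
```

```text
[-4.01462062 -0.73432031 15.90723314] [606.97035577  71.21707319 107.82222127]
```

View pics/c7.png

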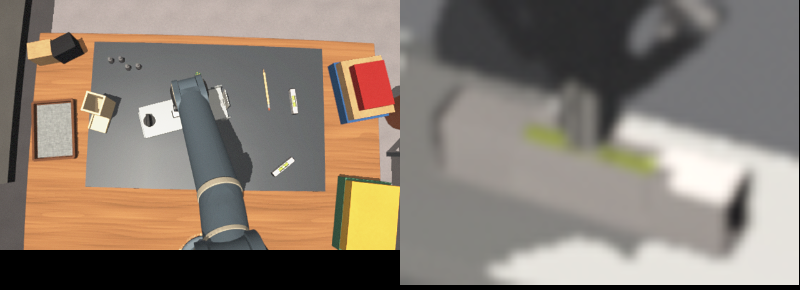

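The fingers press the middle of the level, at (590,130) in the picture, with a steady 16 N. The level is flat on the shelf and the bystanders are in place, so I'm handing in.

```bash
python3 -c "
from h import *
print(sign_off())"
```

```text
the job is handed in; nothing more can be done
None
```

I handed the job in at about 24 s, with the largest level lying lengthwise on the shelf and the fingers pressing on it at about 16 N. After I let go of the knob the bubble read within about 0.5 mm of centre; once pressing began the fingers and arm hid it, so I could not re-read it.

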